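# Put the clothes brush away in the lift-up locker

### The arm

A 6-joint arm with a two-finger parallel gripper is mounted at the origin on the work surface. World frame = base frame: x ahead of the robot, y to its left, z up, the work surface at z = 0. Lengths are in m, angles in rad, forces in N, time in s.
With the tool pointing down it reaches from about 0.35 to 0.775 m from the base axis. Payload 7.3 kg.
Tool frame: the origin (TCP) lies on the centre line of the jaws, within the pads' length; the fingertips stand 25 mm ahead of it and the grasp point (between the pads) lies 6 mm ahead of it; z points along the fingers, y is the direction in which the jaws open and shut (so a half turn about z gives the same grasp; the last joint's range is limited). The gripper opens to 92 mm and grips with 3 to 60 N. Pads are 19 mm wide; open, the fingers measure 130 mm over their backs; the gripper's body (75 mm by 190 mm) begins 47 mm behind the grasp point.
Start: joints at [-1.311, 0.342, 1.524, -0, 1.275, -0.146], TCP at [0.207, -0.482, 0.252] pointing down, gripper open.
Joint ranges: [-2.53, 2.53], [-0.77, 2.02], [0.04, 2.7], [-1, 4.14], [0.28, 2.66], [-3.11, 3.11]. Speed limits (rad/s): [2.57, 2.57, 3.14, 3.14, 3.14, 3.14].

### API

Orientations are given as [roll, pitch, yaw] about the fixed x, y, z axes, in that order (R = Rz(yaw) Ry(pitch) Rx(roll)).
In Python, from cell import telemetry, read_camera, workorder gives the robot as it stands.
- The arm moves only by the shell command python3 -m creep 'ROWS' [FORCE]. ROWS is JSON, one flat list of numbers, 5 for each row, row after row: the opening, from 0 (shut) to 1 (fully open), then the shift along the world's x, y, z in m, then the turn about the world's z in rad. A call has 1 to 12 rows; each row shifts and turns the pose as measured when the row begins; what a row does not reach is not made up. A row lasts 1/8 s, in which the tool goes at most 62.5 mm and 10.7 degrees, less where a joint would pass 70% of its speed; a pose out of reach is approached as far as the arm can. A call is refused whole if a number of a shift passes 0.0625 or a number of a turn 0.188, either way. A call with a gripper value outside its range is refused whole. The fingers move at their own pace and stop on an object; FORCE is the grip in N (left out, the last holds). Time passes only in rows, so rows that do not move let the fingers close. It gives the time, the measured TCP pose, the force and the opening at its end, in the units of the state.
- telemetry.observe(): the state, without advancing time (a new reading comes with each control period).
- read_camera(name): name is "side" or "top" or "wrist"; returns a dict with "image" (384x512x3 uint8, red, green, blue), "fovy" (degrees; the focal length in pixels is half the picture's height over the tangent of half this angle, whatever the lens; pixels are square), "cx", "cy" (the principal point, pixels), "distortion" ([k1, k2, p1, p2, k3] as OpenCV has them; the pictures are not rectified), "R" (3x3) and "t" (3): a world point X has camera coordinates R X + t. Camera axes: x right, y down, z forward; pixel columns grow to the right and rows downward; lengths in m; the calibration is good to about 2 mm. A picture is of the moment at which its call begins. There is no depth.
- workorder.hand_in(): hands the job in, once; it reports no verdict.
The state is a dict: "time": time; "qpos": joint angles; "qvel": joint speeds; "joint_efforts": joint torques, N m; "tool_pos": TCP position; "tool_rot": TCP orientation; "contact_force": force on the tool from outside, world axes, zero at the start; "torque": the same for the moment, N m; "opening": finger opening in m.
Only numpy, scipy, OpenCV 4.12 (cv2) and the standard library are available. Lean on these libraries where they do the work, as an engineer would, in place of code of your own. Each camera call takes 0.05 s, during which the arm holds its last target.

### The job

Lift the sloping flap of the small locker until its stay locks and holds it up without help, and lay the clothes brush inside the locker. Then unlock the stay by raising the flap all the way to its stop, and lower the flap by hand, without letting it fall, until it is fully closed over the brush; leave the flask, the jewelry box and the vase where they stand.

Things in the scene. Friction and masses are not known exactly. Their poses are not given: they have to be found in the camera images.
- locker: White laminate locker fixed on the shelf, 200 mm deep (x) x 260 mm wide (y), walls and floor 10 mm thick. Origin: centre of its underside; x points from its low front wall (80 mm high, robot's side) to its high back wall (146 mm), y to its left, z up. Floor inside: 180 x 240 mm, 10 mm above the shelf. The steel stay sits outside on the +y side, up to 50 mm beyond that wall, 45 to 200 mm high.
- flap_hinge (a point): Middle of the flap's hinge line, which runs along the locker's y: 90 mm behind (+x) and 150 mm above the locker's origin. The flap (wood, 187 mm from hinge to free edge, 260 mm wide, 10 mm thick, 0.36 to 0.59 kg) is pulled shut by its weight and a spring, 2 to 6 N at the handle; let go off the stay, it slams.
- flap_handle (a point): Grip point: middle of the bar of the flap's steel bow handle. The bar is round, 12 mm thick, 100 mm long between its two posts, parallel to the hinge line; pinch it from above with the fingers closing along the locker's x. It lies 162 mm from the hinge line along the flap, 60 mm off its underside plane (50 mm off its face). Axes: the locker's at joint 0, turning with the flap.
- flap (a joint): Flap angle, rad: 0 = closed (slopes 0.35 below level to the front), grows as the free edge rises, firm stop at 2.03. Going up, the stay clicks in at an angle that differs each time (1.5 to 1.8, not felt): let down, the flap then sinks to 0.13 below it and sits firmly. Raised 0.15 past the click, it trips (unlocks) and the flap can be lowered; at the stop it always has. Below 1.0 it is set anew.
- brush: Wooden clothes brush lying on its dark bristle block: back 110 mm long (x) x 42 mm wide (y) with rounded edges, occupying heights 20 to 38 mm; bristles (rigid) 98 x 36 mm below it; 0.08 to 0.17 kg. Origin: centre of its underside, z up.
- flask: Stainless steel hip flask standing upright, 92 x 28 mm, 132 mm tall; bystander. Origin: centre of its underside.
- jewel_box: Clear acrylic jewelry box with shut lid, 110 x 150 mm, 60 mm tall; bystander. Origin: centre of its underside.
- vase: White ceramic vase, 92 mm across, 165 mm tall; bystander. Origin: centre of its underside.
Things that resemble listed ones, but are neither listed nor needed, are in the scene too. There is more than one size of the brush; the one meant has the size given above.

How it is judged:
By the outcome, as a careful person would: the job done as asked, in the order asked, and still so for the second after the job is handed in, with the robot touching nothing.
It also fails if it takes over 72 s, if anything falls off the work surface, if the arm or the gripper's body presses on something with over 40 N, if the wrist force passes 120 N, or if a joint passes its speed limit or range.

## Working session

There is one attempt and no reset: what is moved stays moved. The work goes in short steps, Python scripts to look and compute and a shell command to move; the robot and the scene stay as the last step left them, time stands still between calls to the robot, and variables do not carry over. Pictures are saved under pics/ and viewed, and the job is handed in when it is done.

```bash
mkdir -p pics; ls
python3 - <<'E'
from cell import telemetry, read_camera
import cv2
print(telemetry.observe())
for n in ["side","top","wrist"]:
    c=read_camera(n); cv2.imwrite(f"pics/a_{n}.png",c["image"][:,:,::-1])
    print(n,{k:c[k] for k in c if k!="image"})
E
```

```text
pics
{'time': 0.0, 'qpos': array([-1.31102020e+00,  3.42715889e-01,  1.52497922e+00, -2.65774604e-05,
        1.27537630e+00, -1.45975073e-01]), 'qvel': array([-1.04512773e-03, -9.65493107e-04,  1.02429260e-03,  4.24646539e-04,
        5.97547137e-04,  1.72310589e-05]), 'joint_efforts': array([ 1.36759852e-03, -4.31240237e+01, -2.44217795e+01,  7.19327736e-02,
        5.60179283e-02, -1.36784188e-04]), 'tool_pos': array([ 0.20715764, -0.48202294,  0.25106166]), 'tool_rot': array([-3.14012593e+00, -1.89951443e-04,  4.05758813e-01]), 'contact_force': array([ 0.23626674,  0.14042102, -0.11522512]), 'torque': array([ 0.02856682, -0.02399595,  0.0234952 ]), 'opening': 0.09206120610260037}
side {'fovy': 56.81705566252891, 'cx': 259.388039903186, 'cy': 186.57987953414843, 'distortion': array([-0.10432918,  0.        ,  0.        ,  0.        ,  0.        ]), 'R': array([[-0.78465159,  0.6198835 ,  0.0081444 ],
       [ 0.41597136,  0.53618871, -0.73448587],
       [-0.45966261, -0.57292767, -0.67857511]]), 't': array([ 0.38676197, -0.17860396,  1.67673352])}
top {'fovy': 49.61968556826228, 'cx': 257.8474838799316, 'cy': 194.90626234476952, 'distortion': array([-0.09643942,  0.        ,  0.        ,  0.        ,  0.        ]), 'R': array([[-3.49524724e-03, -9.99993412e-01, -9.79379430e-04],
       [-9.94851916e-01,  3.57646483e-03, -1.01276231e-01],
       [ 1.01279066e-01,  6.20352036e-04, -9.94857862e-01]]), 't': array([0.06764434, 0.54432463, 1.22413119])}
wrist {'fovy': 61.09631920533895, 'cx': 254.50188909407677, 'cy': 188.47727872381606, 'distortion': array([-0.04652279,  0.        ,  0.        ,  0.        ,  0.        ]), 'R': array([[ 3.94219630e-01, -9.19015815e-01, -9.03115750e-04],
       [-8.77810411e-01, -3.76834817e-01,  2.95709998e-01],
       [-2.72102491e-01, -1.15781922e-01, -9.55277332e-01]]), 't': array([-0.52356038, -0.03591464,  0.39042346])}
```

View pics/a_side.png

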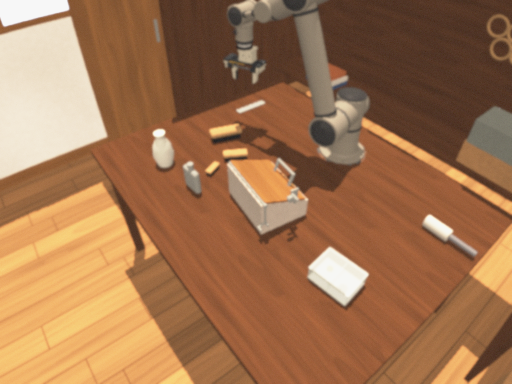

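View pics/a_top.png

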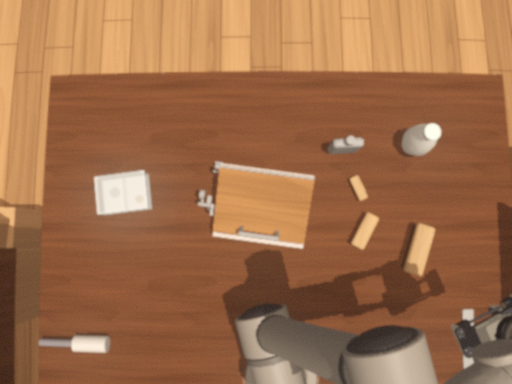

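View pics/a_wrist.png

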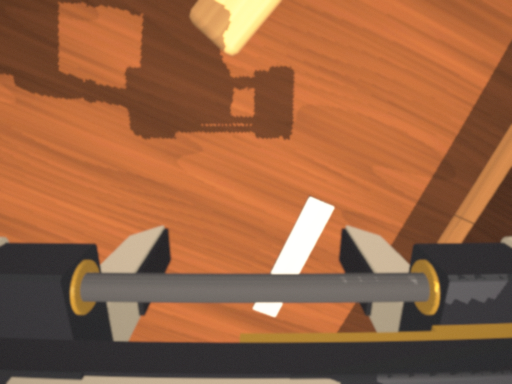

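The side and top views show the locker with its handle at about top (258,235), three wooden blocks at top (359,188), (365,231) and (420,249), the flask at (345,146), the vase at (420,140) and the box at (123,192). Next I measure their sizes.

```bash
cat > h.py <<'E'
import numpy as np, cv2
from cell import telemetry, read_camera
def K(c):
    f=c["image"].shape[0]/2/np.tan(np.radians(c["fovy"]/2))
    return np.array([[f,0,c["cx"]],[0,f,c["cy"]],[0,0,1.]])
def ray(c,uv):
    p=cv2.undistortPoints(np.array(uv,float).reshape(-1,1,2),K(c),c["distortion"]).reshape(-1,2)
    d=np.c_[p,np.ones(len(p))]@c["R"]
    return -c["R"].T@c["t"],d
def onz(c,uv,z):
    o,d=ray(c,uv); z=np.asarray(z,float)
    return o+d*((z-o[2])/d[:,2])[:,None]
def proj(c,X):
    return cv2.projectPoints(np.array(X,float).reshape(-1,1,3),cv2.Rodrigues(c["R"])[0],c["t"],K(c),c["distortion"])[0].reshape(-1,2)
def tri(c1,uv1,c2,uv2):
    o1,d1=ray(c1,[uv1]);o2,d2=ray(c2,[uv2]);d1=d1[0];d2=d2[0]
    s=np.linalg.lstsq(np.c_[d1,-d2],o2-o1,rcond=None)[0]
    a=o1+s[0]*d1;b=o2+s[1]*d2
    return (a+b)/2,np.linalg.norm(a-b)
E
python3 - <<'E'
from h import *
c=read_camera("top");im=c["image"]
hsv=cv2.cvtColor(im,cv2.COLOR_RGB2HSV)
for p in [(359,188),(365,231),(420,249),(260,200),(300,120)]: print(p,hsv[p[1],p[0]])
m=cv2.inRange(hsv,(8,60,150),(30,255,255)); m[:90]=0
n,l,s,ce=cv2.connectedComponentsWithStats(m)
for i in range(1,n):
    if s[i,4]>150:
        uv=np.argwhere(l==i)[:,::-1]
        print(s[i],ce[i])
        for z in (.019,.03,.038):
            P=onz(c,uv,z)[:,:2]; r=cv2.minAreaRect((P*1000).astype(np.float32)); print(z,r)
big=cv2.resize(im[140:270,180:450],None,fx=2.9,fy=2.9,interpolation=cv2.INTER_CUBIC)
cv2.imwrite("pics/b.png",big[:,:,::-1])
s=read_camera("side");cv2.imwrite("pics/c.png",cv2.resize(s["image"][120:250,140:320],None,fx=4.4,fy=4.4,interpolation=cv2.INTER_CUBIC)[:,:,::-1])
E
```

```text
(359, 188) [ 16 107 241]
(365, 231) [ 16 109 241]
(420, 249) [ 16 109 236]
(260, 200) [ 15 149 209]
(300, 120) [ 12 157 138]
[   0   90   78  157 6054] [ 22.75057813 151.68615791]
0.019 ((649.84033203125, 758.5120239257812), (510.16912841796875, 264.2235107421875), 4.369836807250977)
0.03 ((647.8046875, 752.4281616210938), (505.6940002441406, 261.90576171875), 4.369838237762451)
0.038 ((646.3243408203125, 748.003662109375), (502.4395446777344, 260.2202453613281), 4.369833469390869)
[133  91  75   7 229] [166.75545852  93.64628821]
0.019 ((866.0110473632812, 341.5460205078125), (17.583528518676758, 234.96783447265625), 1.0512170791625977)
0.03 ((862.079345703125, 339.1197204589844), (17.42932891845703, 232.90679931640625), 1.051220178604126)
0.038 ((859.2196655273438, 337.3551025390625), (17.31708335876465, 231.4078369140625), 1.051232099533081)
[272  90  70   7 244] [306.39344262  92.70081967]
0.019 ((866.6032104492188, -88.59774017333984), (18.531564712524414, 217.1788787841797), 1.712262749671936)
0.03 ((862.6661987304688, -87.25093841552734), (18.369009017944336, 215.2738647460937
[... 3132 characters left out ...]
 ]
0.019 ((567.0048828125, -244.08395385742188), (86.20973205566406, 36.297630310058594), 22.204986572265625)
0.03 ((565.6959228515625, -241.37326049804688), (85.45352172851562, 35.979244232177734), 22.204998016357422)
0.038 ((564.743896484375, -239.40185546875), (84.90355682373047, 35.74767303466797), 22.204994201660156)
[ 407  220   65   57 1182] [424.28849408 246.63367174]
0.019 ((366.41046142578125, -483.4822998046875), (174.51210021972656, 172.69677734375), 71.95230102539062)
0.03 ((366.86102294921875, -478.67169189453125), (172.9812774658203, 171.1820068359375), 71.95227813720703)
0.038 ((367.1886901855469, -475.1729736328125), (171.86802673339844, 170.080322265625), 71.95227813720703)
```

View pics/b.png

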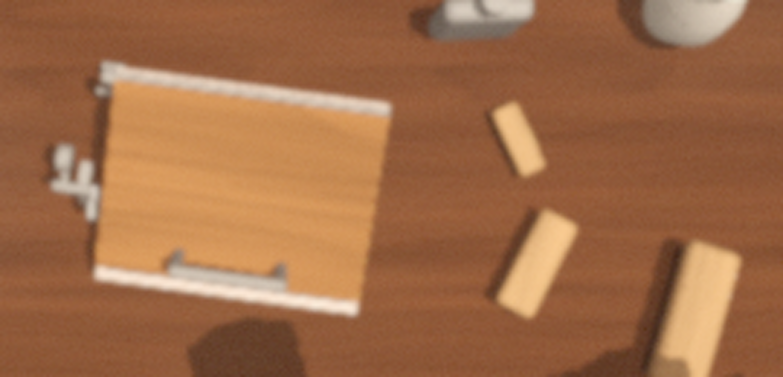

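View pics/c.png

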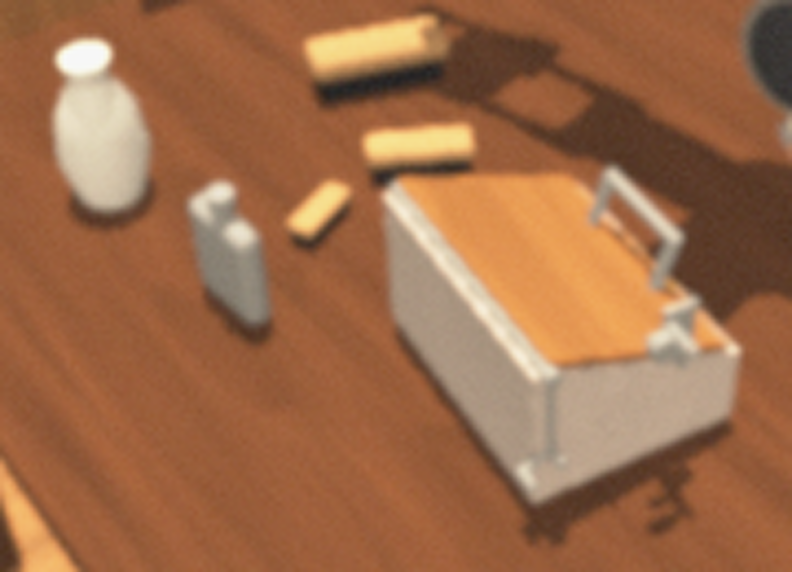

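The crops show the locker turned slightly, with the bow handle on the front half of the flap and the stay on the left. The middle block is at crop (537,264) and the large one at (700,310). I'll measure the blocks, the locker corners and the handle ends.

Run:
```python
from h import *
c=read_camera("top");im=c["image"];s=read_camera("side")
hsv=cv2.cvtColor(im,cv2.COLOR_RGB2HSV)
m=cv2.inRange(hsv,(12,60,185),(25,135,255)); m[:165]=0;m[:,:330]=0
n,l,st,ce=cv2.connectedComponentsWithStats(m)
for i in range(1,n):
    if st[i,4]>100:
        uv=np.argwhere(l==i)[:,::-1]
        for z in (.038,):
            P=onz(c,uv,z)[:,:2]; print(st[i],z,cv2.minAreaRect((P*1000).astype(np.float32)))
T=lambda x,y:(x/2.9+180-.33,y/2.9+140-.33)
S=lambda x,y:(x/4.4+140-.39,y/4.4+120-.39)
for nm,p,z in [("bl",(103,66),.146),("br",(390,106),.146),("fr",(357,313),.08),("fl",(95,277),.08)]:
    print(nm,onz(c,[T(*p)],z))
print("hl",tri(c,T(177,268),s,S(678,237)));print("hr",tri(c,T(282,284),s,S(611,176)))
print("bl",tri(c,T(103,66),s,S(550,375)),"br",tri(c,T(390,104),s,S(388,184)),"fl",tri(c,T(95,268),s,S(738,350)))
```

```text
[350 175  18  26 235] 0.038 ((564.7647705078125, -238.60903930664062), (75.36621856689453, 29.518754959106445), 23.756452560424805)
[352 213  27  37 500] 0.038 ((435.614990234375, -254.693359375), (41.351619720458984, 110.26573944091797), 60.7924690246582)
[408 223  27  53 797] 0.038 ((379.2758483886719, -420.9254150390625), (55.83580780029297, 149.7683868408203), 71.41348266601562)
bl [[0.62284819 0.18281991 0.146     ]]
br [[ 0.58351591 -0.08910653  0.146     ]]
fr [[ 0.38740544 -0.06217622  0.08      ]]
fl [[0.42369157 0.19622149 0.08      ]]
hl (array([0.42868311, 0.11505012, 0.14998652]), np.float64(0.00804211716796107))
hr (array([0.41495886, 0.01588818, 0.14631374]), np.float64(0.003876298780837284))
bl (array([0.61918801, 0.18277533, 0.15857789]), np.float64(0.0037329137678846374)) br (array([ 0.58251973, -0.08652349,  0.15486981]), np.float64(0.004159906147219885)) fl (array([0.42986063, 0.19877996, 0.08234693]), np.float64(0.007676509496717577))
```

The middle block measures 110 x 41 mm, so it is the brush. Its centre is about (0.436, -0.255) and its long axis lies at -29°. Locker yaw is about -0.14 rad. The bar middle is about (0.422, 0.066, 0.148), against an expected z of 0.151. I'll move above the handle and check with the wrist camera.

```bash
python3 -m creep '[1,0.018,0.046,0.002,0.085, 1,0.018,0.046,0.002,0.085, 1,0.018,0.046,0.002,0.085, 1,0.018,0.046,0.002,0.085, 1,0.018,0.046,0.002,0.085, 1,0.018,0.046,0.002,0.085, 1,0.018,0.046,0.002,0.085, 1,0.018,0.046,0.002,0.085, 1,0.018,0.046,0.002,0.085, 1,0.018,0.046,0.002,0.085, 1,0.018,0.046,0.002,0.085, 1,0.018,0.046,0.002,0.085]' 30
python3 - <<'E'
from h import *
w=read_camera("wrist");cv2.imwrite("pics/w1.png",w["image"][:,:,::-1])
st=telemetry.observe();print(st["tool_pos"],st["tool_rot"],st["qpos"],st["time"])
print(proj(w,[[0.4287,.115,.151],[.415,.0159,.151],[.4218,.0655,.151]]))
E
```

```text
time: 1.85
tool_pos: [0.4264, 0.0848, 0.2772]
tool_rot: [3.135, -0.0, 1.452]
contact_force: [-0.2, -1.2, -0.3]
opening: 0.0918
[0.42796023 0.08933508 0.27747857] [ 3.13309288 -0.00415176  1.45788733] [0.02814944 0.15274764 1.70677618 0.00304955 1.27307106 0.14019462] 1.9
[[251.74927463 154.09994759]
 [250.02903633 264.06048192]
 [250.77178375 212.06341925]]
```

View pics/w1.png

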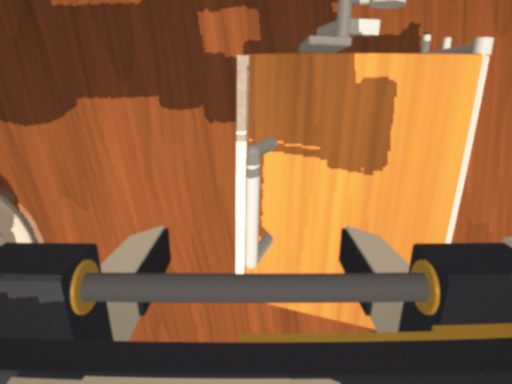

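The bar sits at columns 246–259, rows 150–266, which matches the prediction. Left post at about (254,147), right end at about (251,266).

Run:
```python
from h import *
w=read_camera("wrist");im=w["image"]
st=telemetry.observe();print(st["tool_pos"],st["tool_rot"],st["time"])
for r in (175,200,225,245): print(r,im[r,240:266].sum(1))
cv2.imwrite("pics/w2.png",cv2.resize(im[130:280,210:310],None,fx=4,fy=4)[:,:,::-1])
print(onz(w,[(253,170),(252,250),(253,148),(251,266)],.151))
# locker edges
print(onz(w,[(242,55),(486,52),(239,270)],[.08,.146,.08]))
```

```text
[0.42699788 0.08680665 0.27707071] [ 3.13432823e+00 -1.89314179e-03  1.45564543e+00] 1.95
175 [761 761 761 752 662 462 418 432 447 454 448 448 448 446 443 439 425 401
 384 366 368 441 500 515 521 525]
200 [761 761 760 748 690 657 685 711 725 731 737 734 725 711 699 669 617 522
 412 352 342 415 491 516 527 528]
225 [761 761 754 699 629 666 703 720 728 734 734 727 717 703 675 631 536 420
 359 412 487 511 521 517 524 524]
245 [761 758 743 671 635 680 709 723 728 730 727 718 709 691 653 590 513 467
 420 370 358 363 369 370 381 378]
[[0.42975885 0.1067399  0.151     ]
 [0.42054237 0.03462207 0.151     ]
 [0.43183828 0.1247613  0.151     ]
 [0.41779306 0.01879502 0.151     ]]
[[ 0.43060271  0.20212811  0.08      ]
 [ 0.62095534  0.17897433  0.146     ]
 [ 0.39852835 -0.02620772  0.08      ]]
```

View pics/w2.png

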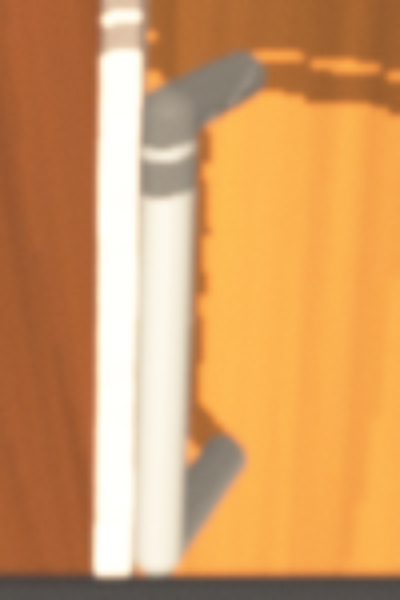

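```bash
python3 -m creep '[0.5,-0.004,-0.02,0,-0.022, 0.5,0,0,-0.03,0, 0.5,0,0,-0.03,0, 0.5,0,0,-0.02,0, 0.5,0,0,0,0]'
python3 - <<'E'
from h import *
w=read_camera("wrist");cv2.imwrite("pics/w3.png",w["image"][:,:,::-1])
E
```

```text
time: 2.58
tool_pos: [0.4221, 0.0649, 0.1954]
tool_rot: [3.133, -0.001, 1.432]
contact_force: [0.2, -0.7, -0.1]
opening: 0.0481
```

View pics/w3.png

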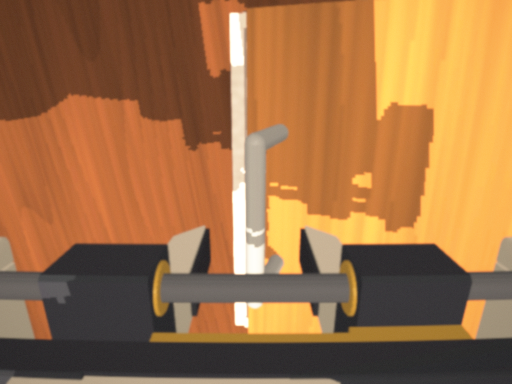

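The bar at column about 256 is centred between the fingers (210–302). I descend and grip.

```bash
python3 -m creep '[0.5,0,0,-0.02,0, 0.5,0,0,-0.018,0, 0.5,0,0,0,0, 0,0,0,0,0, 0,0,0,0,0, 0,0,0,0,0]' 25
```

```text
time: 3.38
tool_pos: [0.4264, 0.0638, 0.1637]
tool_rot: [3.12, -0.002, 1.431]
contact_force: [-0.0, 0.3, -0.1]
opening: 0.0205
```

```bash
python3 -m creep '[0,0,0,0,0, 0,0,0,0,0]' 25
python3 - <<'E'
from h import *
w=read_camera("wrist");cv2.imwrite("pics/w4.png",w["image"][:,:,::-1])
E
```

```text
time: 3.62
tool_pos: [0.4223, 0.0644, 0.163]
tool_rot: [3.13, -0.001, 1.431]
contact_force: [4.4, -1.3, 1.3]
opening: 0.0108
```

View pics/w4.png

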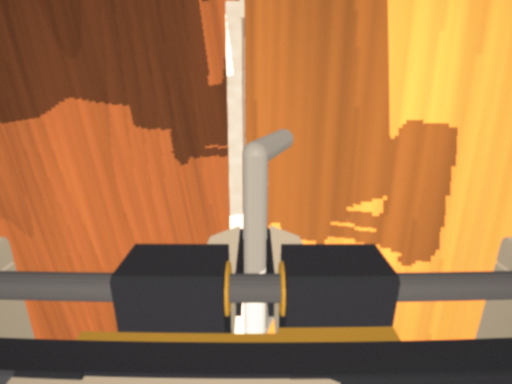

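Gripped: opening is 11 mm on the 12 mm bar. I lift along the arc (radius 0.173), checking part way.

```bash
python3 -m creep '[0,0.002,0,0.026,0, 0,0.006,-0.001,0.025,0, 0,0.009,-0.001,0.024,0, 0,0.013,-0.002,0.022,0, 0,0.016,-0.002,0.020,0, 0,0.019,-0.003,0.018,0]' 30
python3 - <<'E'
from h import *
s=telemetry.observe();p=s["tool_pos"]
r=p-[.4223,.0644,.163];X=r[0]*.9905-r[1]*.1376;print(r,X,s["contact_force"],np.arctan2(r[2],.1728-X),np.hypot(r[2],.1728-X))
E
```

```text
time: 4.42
tool_pos: [0.4797, 0.0562, 0.2967]
tool_rot: [-3.127, 0.0, 1.432]
contact_force: [-4.3, 2.6, -2.7]
opening: 0.011
[ 0.05740262 -0.00815729  0.13366979] 0.057979736434174686 [-4.30284964  2.56404497 -2.72051606] 0.8611094127164484 0.17621380353720748
```

```bash
python3 -m creep '[0,0.025,-0.004,0.016,0, 0,0.023,-0.003,0.011,0, 0,0.024,-0.003,0.008,0, 0,0.018,-0.002,0.003,0, 0,0.01,-0.001,0.001,0, 0,0,0,0,0]' 30
cat > ang.py <<'E'
from h import *
s=telemetry.observe();p=s["tool_pos"]
r=p-[.4223,.0644,.163];X=r[0]*.9905-r[1]*.1376;print(s["time"],r.round(4),X,s["contact_force"].round(1),"theta",np.arctan2(r[2],.1728-X),"R",np.hypot(r[2],.1728-X),s["opening"])
E
python3 ang.py
```

```text
time: 5.18
tool_pos: [0.5733, 0.0429, 0.3413]
tool_rot: [-3.106, 0.004, 1.432]
contact_force: [-3.3, 0.5, 0.3]
opening: 0.0111
5.175 [ 0.151  -0.0215  0.1783] 0.15247637659310667 [-3.3  0.5  0.3] theta 1.4572876267507267 R 0.17943410016779912 0.011063314613247914
```

```bash
python3 -m creep '[0,0.0,0,0,0]'
python3 - <<'E'
from h import *
w=read_camera("wrist");cv2.imwrite("pics/w5.png",w["image"][:,:,::-1])
s=read_camera("side");cv2.imwrite("pics/s5.png",cv2.resize(s["image"][50:250,160:340],None,fx=3,fy=3)[:,:,::-1])
t=telemetry.observe();p=t["tool_pos"];print(t["tool_rot"])
L=np.array([.5045,.0546,0]);ex=np.array([.9905,-.1376,0]);ey=np.array([.1376,.9905,0])
for th in (1.3,1.4,1.5,1.6):
    a=th-.35
    E=[L+ex*(.09-.187*np.cos(a)-.01*-np.sin(a)*0)+ey*y+[0,0,.15+.187*np.sin(a)] for y in (-.13,.13)]
    print(th,(proj(s,E)-[160,50])*3)
E
python3 ang.py
```

```text
time: 5.3
tool_pos: [0.5727, 0.043, 0.3412]
tool_rot: [-3.105, 0.004, 1.432]
contact_force: [-4.6, -0.5, 0.9]
opening: 0.0112
[-3.10548537  0.0040332   1.4320109 ]
1.3 [[279.8667883  210.07986838]
 [400.56544269 324.17798417]]
1.4 [[268.55630686 206.40115806]
 [388.95715002 321.19888996]]
1.5 [[256.36734232 204.02164786]
 [376.24302813 319.65452811]]
1.6 [[243.42158588 203.00681358]
 [362.54278844 319.61218549]]
5.4 [ 0.1504 -0.0214  0.1782] 0.1519162043081296 [-4.8 -0.8  1.4] theta 1.4541305918043568 R 0.17941210887732784 0.010636356698409975
```

View pics/s5.png

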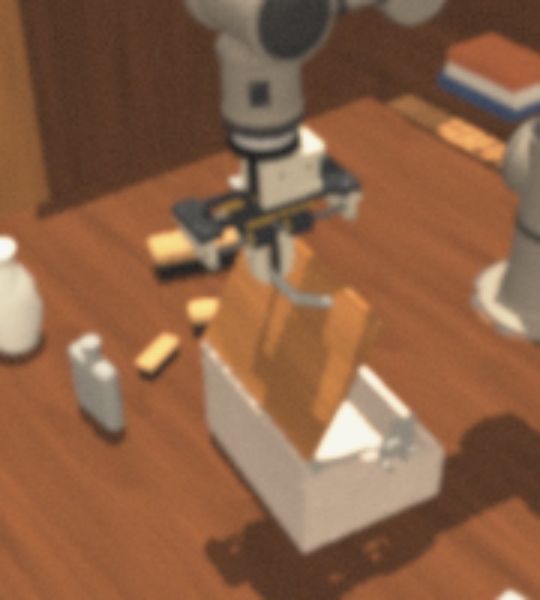

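View pics/w5.png

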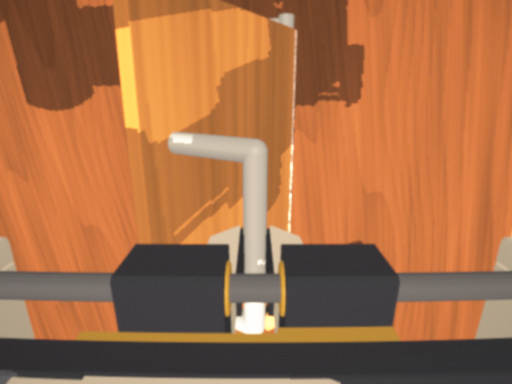

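θ ≈ 1.45. I creep to about 1.60 (first latch window, no trip possible below 1.65), then let it down to see whether it sits.

```bash
python3 -m creep '[0,0.009,-0.001,0,0, 0,0.009,-0.001,0,0, 0,0.008,-0.001,0,0, 0,0,0,0,0]' 30; python3 ang.py
```

```text
time: 5.9
tool_pos: [0.5971, 0.0395, 0.343]
tool_rot: [-3.104, 0.006, 1.432]
contact_force: [-4.1, -1.1, 1.3]
opening: 0.0107
5.9 [ 0.1748 -0.0249  0.18  ] 0.17657364660183078 [-4.1 -1.1  1.3] theta 1.5917563119094276 R 0.18005370244251648 0.010697306577293411
```

```bash
python3 -m creep '[0,-0.009,0.001,0,0, 0,-0.009,0.001,0,0, 0,0,0,0,0]' 30; python3 ang.py;  python3 -m creep '[0,-0.009,0.001,-0.001,0, 0,0,0,0,0]' 30; python3 ang.py; python3 -m creep '[0,-0.009,0.001,-0.002,0, 0,0,0,0,0]' 30; python3 ang.py
```

```text
time: 6.28
tool_pos: [0.5778, 0.0422, 0.3424]
tool_rot: [-3.105, 0.005, 1.432]
contact_force: [-2.0, -0.5, 0.7]
opening: 0.011
6.275 [ 0.1555 -0.0222  0.1794] 0.15706952460482262 [-2.  -0.5  0.7] theta 1.4833569655240981 R 0.18013098438618413 0.010953656721873168
time: 6.52
tool_pos: [0.5683, 0.0436, 0.3415]
tool_rot: [-3.106, 0.005, 1.433]
contact_force: [-1.9, 1.0, 0.2]
opening: 0.0113
6.525 [ 0.146  -0.0208  0.1785] 0.14750891219312834 [-1.9  1.   0.2] theta 1.4300769493294698 R 0.18032164638472958 0.011343679942199352
time: 6.78
tool_pos: [0.5589, 0.0449, 0.3397]
tool_rot: [-3.107, 0.004, 1.433]
contact_force: [-1.2, 1.6, -0.4]
opening: 0.0109
6.775 [ 0.1366 -0.0195  0.1767] 0.13796333651622336 [-1.2  1.6 -0.4] theta 1.3761428228735533 R 0.1801027600873811 0.010914090548230369
```

```bash
python3 -m creep '[0,-0.009,0.001,-0.002,0, 0,0,0,0,0]' 30; python3 ang.py
```

```text
time: 7.02
tool_pos: [0.5493, 0.0462, 0.3373]
tool_rot: [-3.107, 0.003, 1.433]
contact_force: [-2.8, 1.5, 1.2]
opening: 0.0107
7.025 [ 0.127  -0.0182  0.1743] 0.1283204002035592 [-2.8  1.5  1.2] theta 1.3209161088987909 R 0.1798696982595519 0.010698172428332512
```

Nothing held down to 1.32, so the click is above about 1.59. I raise to about 1.70.

```bash
python3 -m creep '[0,0.016,-0.002,0.004,0, 0,0.016,-0.002,0.002,0, 0,0.016,-0.002,0,0, 0,0.010,-0.001,-0.001,0, 0,0.006,-0.001,-0.001,0, 0,0,0,0,0]' 30; python3 ang.py
```

```text
time: 7.78
tool_pos: [0.6112, 0.0373, 0.3423]
tool_rot: [-3.097, 0.006, 1.433]
contact_force: [-3.2, 2.6, 2.9]
opening: 0.0109
7.775 [ 0.1889 -0.0271  0.1793] 0.19082158380393155 [-3.2  2.6  2.9] theta 1.670952891795932 R 0.18023530660515802 0.010851041687414326
```

```bash
python3 -m creep '[0,0.006,-0.001,-0.001,0, 0,0,0,0,0]' 30; python3 ang.py;  python3 -m creep '[0,-0.012,0.002,0,0, 0,-0.012,0.002,0,0, 0,0,0,0,0]' 30; python3 ang.py;  python3 -m creep '[0,-0.009,0.001,0,0, 0,0,0,0,0]' 30; python3 ang.py; python3 -m creep '[0,-0.007,0.001,-0.001,0, 0,0,0,0,0]' 30; python3 ang.py
```

```text
time: 8.02
tool_pos: [0.6171, 0.0365, 0.3414]
tool_rot: [-3.097, 0.006, 1.433]
contact_force: [-2.9, 1.7, 1.2]
opening: 0.011
8.025 [ 0.1948 -0.0279  0.1784] 0.19676873657126406 [-2.9  1.7  1.2] theta 1.7043312570627396 R 0.18002868905034533 0.011019342075829764
time: 8.4
tool_pos: [0.5944, 0.0397, 0.3429]
tool_rot: [-3.104, 0.007, 1.432]
contact_force: [-1.2, 2.2, 0.8]
opening: 0.011
8.4 [ 0.1721 -0.0247  0.1799] 0.17383814313359203 [-1.2  2.2  0.8] theta 1.576567093284153 R 0.17989792128023774 0.010961606724904597
time: 8.65
tool_pos: [0.5855, 0.041, 0.3426]
tool_rot: [-3.105, 0.006, 1.433]
contact_force: [-2.7, 1.3, 2.5]
opening: 0.0115
8.65 [ 0.1632 -0.0234  0.1796] 0.16481893051984373 [-2.7  1.3  2.5] theta 1.5263769338026474 R 0.1797344380013002 0.01150998524667924
time: 8.9
tool_pos: [0.5786, 0.042, 0.3419]
tool_rot: [-3.106, 0.006, 1.433]
contact_force: [-1.4, 2.7, 1.2]
opening: 0.0109
8.9 [ 0.1563 -0.0224  0.1789] 0.1578753992486363 [-1.4  2.7  1.2] theta 1.4875600088044982 R 0.17951116410784895 0.010907761307767137
```

```bash
python3 -m creep '[0,-0.008,0.001,-0.001,0, 0,0,0,0,0]' 30; python3 ang.py; python3 -m creep '[0,-0.004,0.001,-0.001,0, 0,0,0,0,0]' 30; python3 ang.py
```

```text
time: 9.15
tool_pos: [0.5702, 0.0432, 0.3406]
tool_rot: [-3.106, 0.006, 1.433]
contact_force: [-1.3, 2.0, 2.1]
opening: 0.0107
9.15 [ 0.1479 -0.0212  0.1776] 0.14943459367141854 [-1.3  2.   2.1] theta 1.4399830867921366 R 0.17912696107414397 0.010691959563585178
time: 9.4
tool_pos: [0.566, 0.0438, 0.3399]
tool_rot: [-3.107, 0.007, 1.432]
contact_force: [-1.6, 2.3, 1.1]
opening: 0.0108
9.4 [ 0.1437 -0.0206  0.1769] 0.14517848130851044 [-1.6  2.3  1.1] theta 1.4158773957416466 R 0.17901178471707244 0.010792406329172484
```

Still not held, so the click is in 1.70–1.80. I raise to about 1.81.

```bash
python3 -m creep '[0,0.016,-0.002,0.002,0, 0,0.016,-0.002,0.001,0, 0,0.016,-0.002,-0.001,0, 0,0.012,-0.002,-0.002,0, 0,0.007,-0.001,-0.001,0, 0,0,0,0,0]' 30; python3 ang.py
```

```text
time: 10.15
tool_pos: [0.6308, 0.0344, 0.3382]
tool_rot: [-3.094, 0.008, 1.432]
contact_force: [-3.7, 0.7, 3.5]
opening: 0.0108
10.15 [ 0.2085 -0.03    0.1752] 0.21061966851901306 [-3.7  0.7  3.5] theta 1.7834564935592203 R 0.17918842993215647 0.010777911882464323
```

```bash
python3 -m creep '[0,0.005,-0.001,-0.001,0, 0,0,0,0,0]' 30; python3 ang.py;  python3 -m creep '[0,-0.01,0.001,0.001,0, 0,-0.01,0.001,0.001,0, 0,0,0,0,0]' 30; python3 ang.py;  python3 -m creep '[0,-0.009,0.001,0,0, 0,0,0,0,0]' 30; python3 ang.py; python3 -m creep '[0,-0.007,0.001,-0.001,0, 0,0,0,0,0]' 30; python3 ang.py
```

```text
time: 10.4
tool_pos: [0.6348, 0.0338, 0.3372]
tool_rot: [-3.091, 0.008, 1.433]
contact_force: [-3.4, 2.0, 3.5]
opening: 0.0113
10.4 [ 0.2125 -0.0306  0.1742] 0.2147185784929505 [-3.4  2.   3.5] theta 1.8069845972315166 R 0.17914042556807175 0.011276656377669812
time: 10.78
tool_pos: [0.6155, 0.0365, 0.3407]
tool_rot: [-3.098, 0.007, 1.433]
contact_force: [-0.6, 2.3, 0.8]
opening: 0.0108
10.775 [ 0.1932 -0.0279  0.1777] 0.19520046135936106 [-0.6  2.3  0.8] theta 1.6961746406505256 R 0.17913191403606138 0.010798960910534653
time: 11.02
tool_pos: [0.6075, 0.0376, 0.3414]
tool_rot: [-3.102, 0.006, 1.433]
contact_force: [-0.7, 1.8, 1.4]
opening: 0.011
11.025 [ 0.1852 -0.0268  0.1784] 0.18715170878200915 [-0.7  1.8  1.4] theta 1.6510692912444993 R 0.1789784843497979 0.011000356173940788
time: 11.28
tool_pos: [0.6062, 0.0378, 0.3415]
tool_rot: [-3.118, 0.005, 1.432]
contact_force: [2.7, 3.8, -1.6]
opening: 0.0111
11.275 [ 0.1839 -0.0266  0.1785] 0.18585715317737447 [ 2.7  3.8 -1.6] theta 1.643804647681942 R 0.1790037054413552 0.011100890963742305
```

It stopped at 1.644 with the force reversing, so the stay is holding. I release slowly and rise.

```bash
python3 -m creep '[0.12,0,0,0,0, 0.2,0,0,0,0, 0.35,0,0,0,0, 0.35,0,0,0,0, 0.35,0,0,0.02,0, 0.35,0,0,0.03,0, 0.35,0,0,0.03,0,0.35,0,0,0,0]' 30
python3 - <<'E'
from h import *
w=read_camera("wrist");cv2.imwrite("pics/w6.png",w["image"][:,:,::-1])
s=read_camera("side");cv2.imwrite("pics/s6.png",cv2.resize(s["image"][20:250,160:340],None,fx=2.6,fy=2.6)[:,:,::-1])
E
python3 ang.py
```

```text
time: 12.28
tool_pos: [0.6054, 0.0354, 0.4204]
tool_rot: [-3.111, 0.009, 1.43]
contact_force: [0.8, 0.5, -0.3]
opening: 0.0324
12.375 [ 0.1826 -0.0289  0.2544] 0.18488058027912002 [-0.1  0.2  0.1] theta 1.618239405018165 R 0.25472869472993565 0.03241872286176351
```

View pics/s6.png

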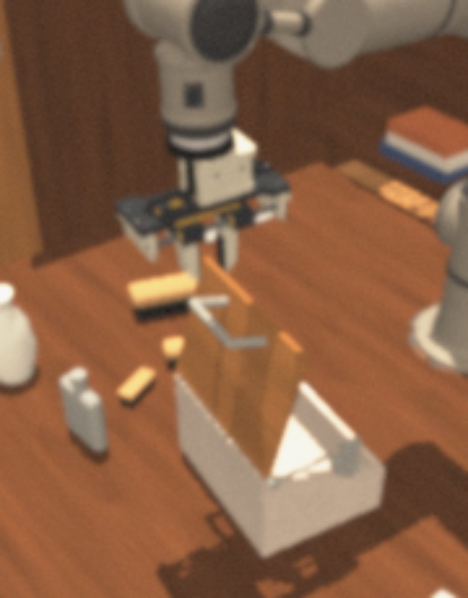

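View pics/w6.png

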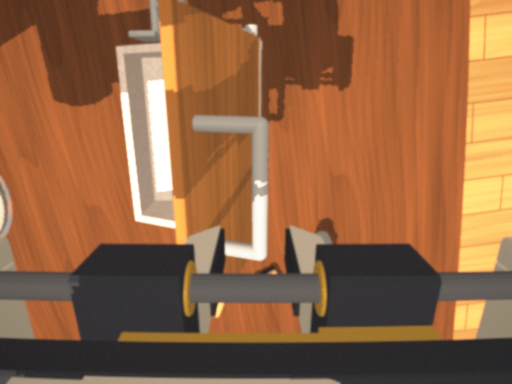

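The flap stands by itself in both pictures: the bar is free below the open fingers and the flap top edge is at about (245,285) in the crop. I go to the brush, turning to yaw 2.63.

```bash
python3 -m creep '[0.7,-0.014,-0.025,0,0.1, 0.7,-0.014,-0.025,0,0.1, 0.7,-0.014,-0.025,0,0.1, 0.7,-0.014,-0.025,0,0.1, 0.7,-0.014,-0.025,0,0.1, 0.7,-0.014,-0.025,0,0.1, 0.7,-0.014,-0.025,0,0.1, 0.7,-0.014,-0.025,-0.02,0.1, 0.7,-0.014,-0.025,-0.04,0.1, 0.7,-0.014,-0.025,-0.05,0.1, 0.7,-0.014,-0.02,-0.05,0.1, 0.7,-0.01,-0.015,-0.04,0.1]'
python3 - <<'E'
from h import *
w=read_camera("wrist");cv2.imwrite("pics/w7.png",w["image"][:,:,::-1])
t=telemetry.observe();print(t["tool_pos"],t["tool_rot"],t["qpos"])
c=read_camera("top");im=c["image"]
hsv=cv2.cvtColor(im,cv2.COLOR_RGB2HSV)
cv2.imwrite("pics/t7.png",im[:,:,::-1])
hw=cv2.cvtColor(w["image"],cv2.COLOR_RGB2HSV)
print(hw[100:380:30,100:420:30].tolist()[0])
E
```

```text
time: 13.88
tool_pos: [0.4297, -0.2548, 0.1948]
tool_rot: [-3.087, -0.004, 2.672]
contact_force: [-0.2, 0.9, 0.3]
opening: 0.0645
[ 0.42656773 -0.25442712  0.18982383] [-3.08787724 -0.01342082  2.67583792] [-0.65931552  0.35781288  1.6868025  -0.06203245  1.10058304 -1.73650534]
[[11, 176, 199], [11, 177, 213], [11, 174, 209], [11, 178, 200], [11, 175, 205], [11, 174, 209], [11, 175, 211], [11, 173, 197], [11, 174, 226], [11, 176, 209], [11, 177, 219]]
```

View pics/w7.png

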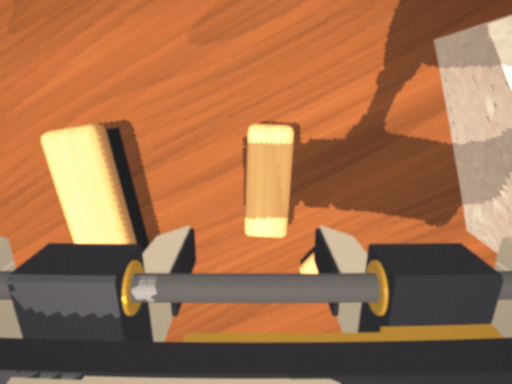

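View pics/t7.png

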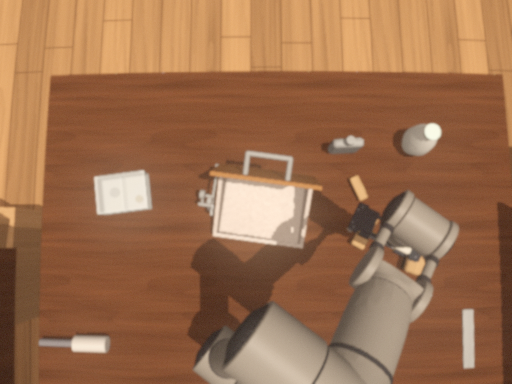

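The wrist view shows the brush at (245–293, 125–237), about in line with the jaws. The small block peeks in at (310,265) on the right. The top view shows the flap standing up and the locker open.

```bash
python3 -m creep '[0.7,0,0,0,0]'
python3 - <<'E'
from h import *
w=read_camera("wrist");im=w["image"]
hw=cv2.cvtColor(im,cv2.COLOR_RGB2HSV)
m=cv2.inRange(hw,(13,60,100),(30,165,255));m[245:]=0
n,l,st,ce=cv2.connectedComponentsWithStats(m)
t=telemetry.observe();p=t["tool_pos"];print(p,t["tool_rot"])
for i in range(1,n):
    if st[i,4]>1500:
        P=onz(w,np.argwhere(l==i)[:,::-1],.038)[:,:2];print(st[i],cv2.minAreaRect((P*1000).astype(np.float32)))
print(onz(w,[(247,125),(293,125),(288,237),(245,236)],.038))
E
```

```text
time: 14.1
tool_pos: [0.4282, -0.2538, 0.1933]
tool_rot: [-3.089, -0.012, 2.666]
contact_force: [-0.3, -1.0, 0.4]
opening: 0.0641
[ 0.42797271 -0.25353941  0.19309991] [-3.08851581 -0.0125574   2.66693132]
[  433    16    79   229 11235] ((483.5103759765625, -70.84878540039062), (63.78586196899414, 203.59556579589844), 74.60884094238281)
[ 244  127   50  116 5149] ((434.55438232421875, -252.0908660888672), (42.91598129272461, 110.26653289794922), 60.675331115722656)
[  39  128   96  117 7612] ((361.52850341796875, -410.8187255859375), (68.6988525390625, 118.5260009765625), 71.39619445800781)
[[ 0.37614403 -0.24268113  0.038     ]
 [ 0.3943115  -0.20686466  0.038     ]
 [ 0.48844996 -0.25671692  0.038     ]
 [ 0.46937501 -0.29364749  0.038     ]]
```

```bash
python3 -m creep '[0.75,-0.002,0.006,-0.03,-0.036, 0.75,0,0,-0.04,0, 0.75,0,0,-0.03,0, 0.75,0,0,-0.02,0, 0.75,0,0,0,0]'
python3 - <<'E'
from h import *
w=read_camera("wrist");cv2.imwrite("pics/w8.png",w["image"][:,:,::-1])
E
```

```text
time: 14.78
tool_pos: [0.4329, -0.2475, 0.0781]
tool_rot: [-3.087, 0.005, 2.629]
contact_force: [-0.2, -0.3, -0.2]
opening: 0.0689
```

View pics/w8.png

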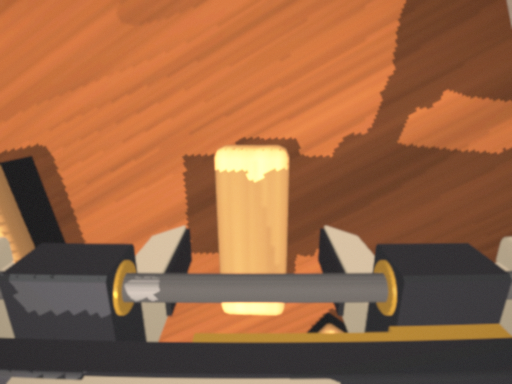

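The brush is centred between the fingers (218–288 against 188–322). I descend with a 6 mm correction and grip.

```bash
python3 -m creep '[0.75,-0.006,0.001,-0.022,0, 0.75,0,0,-0.018,0, 0.75,0,0,0,0, 0,0,0,0,0, 0,0,0,0,0, 0,0,0,0,0, 0,0,0,0,0]' 30; python3 -m creep '[0,0,0,0,0, 0,0,0,0,0]'
```

```text
time: 15.7
tool_pos: [0.4335, -0.2497, 0.0474]
tool_rot: [-3.084, 0.024, 2.629]
contact_force: [-0.4, -0.3, -1.5]
opening: 0.0419
time: 15.95
tool_pos: [0.4333, -0.2496, 0.0473]
tool_rot: [-3.084, 0.024, 2.629]
contact_force: [-0.5, 0.4, -1.3]
opening: 0.0418
```

```bash
python3 -m creep '[0,0,0,0.03,0, 0,0,0,0.05,0, 0,0,0,0.05,0, 0,0,0,0.04,0]' 30
python3 - <<'E'
from h import *
t=telemetry.observe();print(t["tool_pos"],t["tool_rot"],t["opening"])
w=read_camera("wrist");cv2.imwrite("pics/w9.png",w["image"][:,:,::-1])
s=read_camera("side");cv2.imwrite("pics/s9.png",cv2.resize(s["image"][20:250,160:340],None,fx=2.6,fy=2.6)[:,:,::-1])
E
```

```text
time: 16.45
tool_pos: [0.4306, -0.2477, 0.2181]
tool_rot: [-3.086, 0.013, 2.629]
contact_force: [0.1, 0.0, -1.5]
opening: 0.0423
[ 0.43060963 -0.24766711  0.21814726] [-3.08560677  0.01335807  2.62907458] 0.04227295974661695
```

View pics/w9.png

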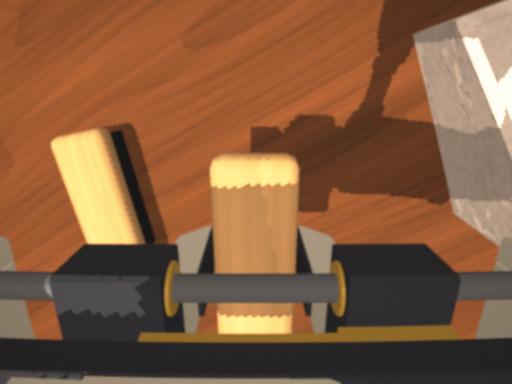

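View pics/s9.png

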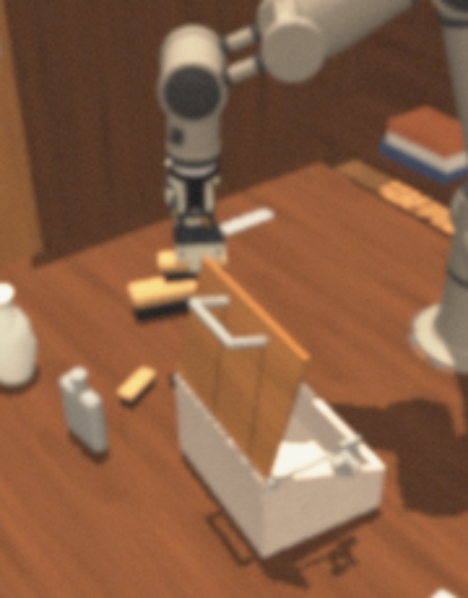

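The brush is held at its middle and hanging level, and the flap still stands. I carry it over the locker.

```bash
python3 -m creep '[0,0.003,0.034,0.002,0.042, 0,0.003,0.034,0.002,0.042, 0,0.003,0.034,0.002,0.042, 0,0.005,0.034,0.002,0.042, 0,0.006,0.034,0,0.042, 0,0.007,0.034,0,0.042, 0,0.008,0.034,0,0.042, 0,0.008,0.034,0,0.042, 0,0.007,0.028,0,0.035, 0,0,0,0,0]' 30
python3 - <<'E'
from h import *
t=telemetry.observe();print(t["tool_pos"],t["tool_rot"],t["opening"])
w=read_camera("wrist");cv2.imwrite("pics/w10.png",w["image"][:,:,::-1])
s=read_camera("side");cv2.imwrite("pics/s10.png",cv2.resize(s["image"][20:250,160:340],None,fx=2.6,fy=2.6)[:,:,::-1])
E
```

```text
time: 17.8
tool_pos: [0.4784, 0.061, 0.2195]
tool_rot: [-3.084, 0.007, 3.01]
contact_force: [-0.6, -0.7, -1.0]
opening: 0.0422
[0.47841081 0.06101449 0.21946238] [-3.08425688  0.00699956  3.01000299] 0.042215530658538704
```

View pics/w10.png

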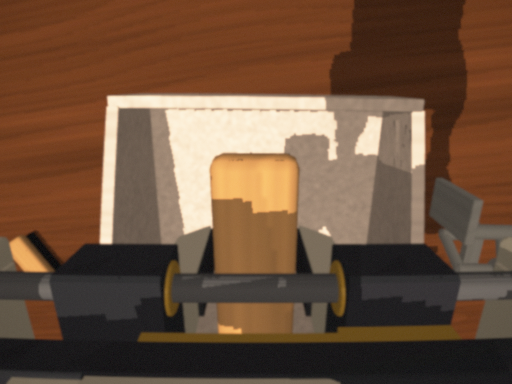

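View pics/s10.png

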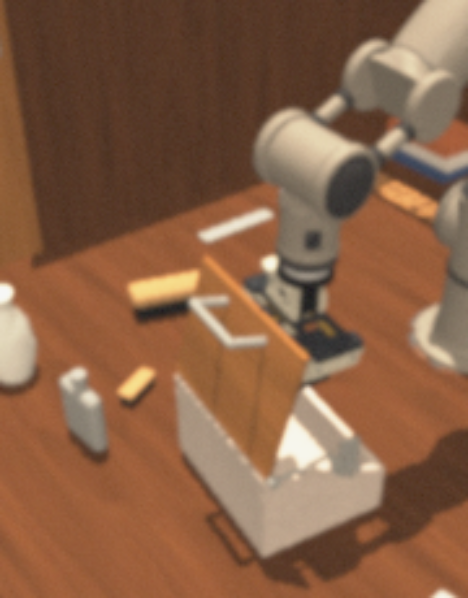

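It is aligned with the walls: brush at columns 210–298, locker interior 115–410. I lower it.

```bash
python3 -m creep '[0,0,0,-0.04,0, 0,0,0,-0.04,0, 0,0,0,-0.03,0, 0,0,0,-0.015,0, 0,0,0,0,0]' 30
```

```text
time: 18.52
tool_pos: [0.477, 0.054, 0.0907]
tool_rot: [-3.082, 0.007, 3.0]
contact_force: [-0.0, 0.0, -1.4]
opening: 0.0422
```

```bash
python3 -m creep '[0,0.003,0.004,-0.015,0, 0,0,0,-0.012,0, 0,0,0,-0.006,0, 0,0,0,0,0]' 30;python3 -m creep '[0,0,0,-0.004,0,0,0,0,0,0]' 30
```

```text
time: 19.02
tool_pos: [0.4812, 0.0573, 0.0572]
tool_rot: [-3.083, 0.01, 2.998]
contact_force: [-2.0, -1.2, 2.7]
opening: 0.0418
time: 19.27
tool_pos: [0.482, 0.0571, 0.0569]
tool_rot: [-3.082, 0.014, 2.999]
contact_force: [-0.1, -0.6, -1.6]
opening: 0.0424
```

On the floor (z stopped at 0.057, as computed). I release and rise.

```bash
python3 -m creep '[0.6,0,0,0,0, 0.65,0,0,0,0, 0.65,0,0,0,0, 0.65,0,0,0.02,0, 0.65,0,0,0.04,0, 0.65,0,0,0.05,0, 0.65,0,0,0.05,0]' 30
python3 - <<'E'
from h import *
t=telemetry.observe();print(t["tool_pos"],t["tool_rot"],t["opening"])
w=read_camera("wrist");cv2.imwrite("pics/w11.png",w["image"][:,:,::-1])
E
```

```text
time: 20.15
tool_pos: [0.4792, 0.0572, 0.2165]
tool_rot: [-3.081, 0.003, 2.999]
contact_force: [-0.2, -0.7, -0.1]
opening: 0.0596
[0.47919441 0.05719781 0.21646751] [-3.08079293  0.00322539  2.99904761] 0.05962688812246188
```

View pics/w11.png

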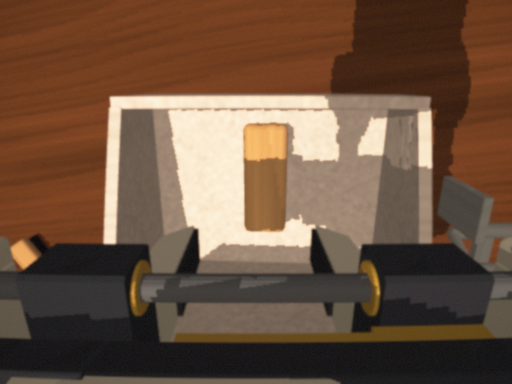

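The brush lies flat inside, at (244–287, 123–231), clear of the walls. I go up, over and back to the handle.

```bash
python3 -m creep '[0.5,-0.003,0,0.055,0, 0.5,-0.003,0,0.055,0, 0.5,0,0,0.055,-0.05, 0.5,0,0,0.045,-0.1, 0.5,0.005,0,0.012,-0.14, 0.5,0.015,-0.003,0,-0.15, 0.5,0.018,-0.003,0,-0.15, 0.5,0.018,-0.003,0,-0.15, 0.5,0.018,-0.003,0,-0.15, 0.5,0.018,-0.003,0,-0.15, 0.5,0.018,-0.003,0,-0.15, 0.5,0.015,-0.002,0,-0.15]'
python3 -m creep '[0.4,0.006,0,0,-0.15, 0.4,0,0,0,-0.08, 0.4,0,0,0,0]'
```

```text
time: 21.7
tool_pos: [0.604, 0.0369, 0.4496]
tool_rot: [-3.083, 0.017, 1.616]
contact_force: [-0.4, 0.5, -0.3]
opening: 0.0461
time: 22.08
tool_pos: [0.6121, 0.0363, 0.4458]
tool_rot: [-3.078, 0.018, 1.378]
contact_force: [0.6, -0.0, -0.1]
opening: 0.037
```

```bash
python3 -m creep '[0.45,-0.006,0.001,-0.02,0.054, 0.45,0,0,-0.025,0, 0.45,0,0,-0.02,0, 0.45,0,0,0,0]'
python3 - <<'E'
from h import *
w=read_camera("wrist");cv2.imwrite("pics/w12.png",w["image"][:,:,::-1])
E
```

```text
time: 22.58
tool_pos: [0.6058, 0.0374, 0.378]
tool_rot: [-3.078, 0.018, 1.441]
contact_force: [0.3, 0.1, 0.4]
opening: 0.0413
```

View pics/w12.png

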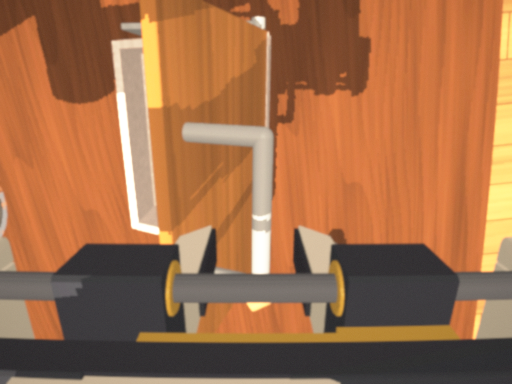

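The bar, at column about 261, lies between the fingers (216–295). I descend and grip.

```bash
python3 -m creep '[0.45,0.001,0,-0.022,0, 0.45,0,0,-0.020,0, 0.45,0,0,-0.004,0, 0.45,0,0,0,0, 0,0,0,0,0, 0,0,0,0,0, 0,0,0,0,0,0,0,0,0,0]' 35; python3 ang.py
```

```text
time: 23.62
tool_pos: [0.609, 0.0374, 0.3399]
tool_rot: [-3.091, 0.017, 1.444]
contact_force: [-2.2, 0.9, -0.7]
opening: 0.0107
23.625 [ 0.1867 -0.027   0.1769] 0.18864901933637127 [-2.2  0.9 -0.7] theta 1.660161087481527 R 0.17758828077164748 0.010718140235826222
```

```bash
python3 -m creep '[0,0.017,-0.002,-0.002,0, 0,0.017,-0.002,-0.004,0, 0,0.016,-0.002,-0.006,0, 0,0,0,0,0]' 35; python3 ang.py
```

```text
time: 24.12
tool_pos: [0.6571, 0.0306, 0.3284]
tool_rot: [-3.084, 0.019, 1.443]
contact_force: [-2.3, 0.6, 1.5]
opening: 0.0108
24.125 [ 0.2348 -0.0338  0.1654] 0.23718708702679314 [-2.3  0.6  1.5] theta 1.941971001908943 R 0.1775165350248054 0.010841728435713571
```

```bash
python3 -m creep '[0,0.011,-0.001,-0.005,0, 0,0,0,0,0]' 35; python3 ang.py; python3 -m creep '[0,0.006,-0.001,-0.003,0, 0,0,0,0,0]' 35; python3 ang.py;python3 -m creep '[0,0.005,-0.001,-0.002,0, 0,0,0,0,0]' 35; python3 ang.py
```

```text
time: 24.38
tool_pos: [0.6675, 0.0291, 0.3238]
tool_rot: [-3.082, 0.02, 1.443]
contact_force: [-1.6, -0.1, 0.8]
opening: 0.0108
24.375 [ 0.2452 -0.0353  0.1608] 0.2477335633674771 [-1.6 -0.1  0.8] theta 2.006935690322384 R 0.1773813166758773 0.010796506074411261
time: 24.62
tool_pos: [0.6719, 0.0285, 0.3216]
tool_rot: [-3.079, 0.02, 1.443]
contact_force: [-5.2, -0.4, 2.8]
opening: 0.011
24.625 [ 0.2496 -0.0359  0.1586] 0.2522092119588549 [-5.2 -0.4  2.8] theta 2.034985308172665 R 0.17737237297524577 0.011020381195388925
time: 24.88
tool_pos: [0.6729, 0.0283, 0.3212]
tool_rot: [-3.069, 0.021, 1.444]
contact_force: [-7.6, -0.9, 5.2]
opening: 0.0107
24.875 [ 0.2506 -0.0361  0.1582] 0.25322882688997767 [-7.6 -0.9  5.2] theta 2.0412605772023102 R 0.17742951846254432 0.010653461825777068
```

At the stop: θ ≈ 2.03 and the reaction is rising. I lower along the arc.

```bash
python3 -m creep '[0,-0.016,0.002,0.007,0, 0,-0.016,0.002,0.005,0, 0,-0.017,0.002,0.004,0, 0,-0.017,0.002,0.002,0, 0,0,0,0,0]' 35; python3 ang.py; python3 -m creep '[0,-0.017,0.002,0,0, 0,-0.017,0.002,-0.002,0, 0,-0.017,0.002,-0.003,0, 0,-0.016,0.002,-0.005,0, 0,0,0,0,0]' 35; python3 ang.py
```

```text
time: 25.5
tool_pos: [0.6083, 0.0375, 0.3416]
tool_rot: [-3.082, 0.018, 1.445]
contact_force: [-0.9, -1.0, -1.9]
opening: 0.0111
25.5 [ 0.186  -0.0269  0.1786] 0.18795365683242032 [-0.9 -1.  -1.9] theta 1.655447860398782 R 0.17922617049247674 0.011050378622238892
time: 26.12
tool_pos: [0.5441, 0.0467, 0.3329]
tool_rot: [-3.091, 0.014, 1.445]
contact_force: [-2.4, -1.6, -1.1]
opening: 0.011
26.125 [ 0.1218 -0.0177  0.1699] 0.12310917485869223 [-2.4 -1.6 -1.1] theta 1.2863063948208926 R 0.17704490340089335 0.010968044010983178
```

```bash
python3 -m creep '[0,-0.016,0.002,-0.006,0, 0,-0.016,0.002,-0.007,0, 0,-0.015,0.002,-0.009,0, 0,-0.014,0.002,-0.010,0, 0,-0.013,0.002,-0.0115,0, 0,-0.012,0.002,-0.013,0]' 35; python3 ang.py
```

```text
time: 26.88
tool_pos: [0.4624, 0.0587, 0.276]
tool_rot: [-3.098, 0.012, 1.444]
contact_force: [0.1, -2.3, -2.6]
opening: 0.0103
26.875 [ 0.0401 -0.0057  0.113 ] 0.04045739382476999 [ 0.1 -2.3 -2.6] theta 0.7065478703814863 R 0.1739959104330806 0.010273490019272953
```

```bash
python3 -m creep '[0,-0.010,0.001,-0.014,0, 0,-0.009,0.001,-0.015,0, 0,-0.0075,0.001,-0.0155,0, 0,-0.006,0.001,-0.016,0, 0,0,0,0,0]' 35; python3 ang.py
```

```text
time: 27.5
tool_pos: [0.4299, 0.0636, 0.212]
tool_rot: [-3.092, 0.01, 1.444]
contact_force: [-5.3, 0.2, -0.8]
opening: 0.0104
27.5 [ 0.0076 -0.0008  0.049 ] 0.007636547616775401 [-5.3  0.2 -0.8] theta 0.28859788629366395 R 0.17228864375998787 0.010420607831138842
```

```bash
python3 -m creep '[0,-0.004,0.001,-0.013,0, 0,-0.003,0,-0.013,0, 0,-0.001,0,-0.011,0, 0,0,0,0,0]' 35; python3 ang.py; python3 -m creep '[0,0,0,-0.007,0, 0,0,0,0,0]' 35; python3 ang.py;  python3 -m creep '[0,0,0,-0.006,0, 0,0,0,0,0]' 35; python3 ang.py
```

```text
time: 28.0
tool_pos: [0.4235, 0.0647, 0.1741]
tool_rot: [-3.093, 0.01, 1.444]
contact_force: [-2.0, 0.2, -1.3]
opening: 0.0109
28.0 [0.0012 0.0003 0.0111] 0.001197983918171058 [-2.   0.2 -1.3] theta 0.06431740549279528 R 0.1719575643807582 0.010942850121537092
time: 28.25
tool_pos: [0.4233, 0.0647, 0.1667]
tool_rot: [-3.092, 0.01, 1.444]
contact_force: [-1.9, 0.1, -1.9]
opening: 0.0108
28.25 [0.001  0.0003 0.0037] 0.0009102241723487802 [-1.9  0.1 -1.9] theta 0.021382413684759186 R 0.17192907797202353 0.010776419872333359
time: 28.5
tool_pos: [0.4233, 0.0648, 0.1616]
tool_rot: [-3.093, 0.01, 1.444]
contact_force: [-5.0, 0.6, 7.7]
opening: 0.0108
28.5 [ 0.001   0.0004 -0.0014] 0.0009287738809149512 [-5.   0.6  7.7] theta -0.007992504904083146 R 0.1718767158437362 0.010773843856833372
```

The upward reaction of 7.7 N shows contact with the front wall. One more small press, then I release and rise.

```bash
python3 -m creep '[0,0,0,-0.002,0, 0,0,0,0,0]' 35; python3 ang.py; python3 -m creep '[0.15,0,0,0,0, 0.3,0,0,0,0, 0.45,0,0,0,0, 0.45,0,0,0.02,0, 0.45,0,0,0.04,0, 0.45,0,0,0.05,0, 0.45,0,0,0.04,0,0.45,-0.02,-0.04,0.02,0,0.45,-0.02,-0.05,0,0,0.45,-0.01,-0.05,0,0,0.45,0,-0.05,0,0,0.45,0,-0.04,0,0]' 35
python3 - <<'E'
from h import *
s=read_camera("side");cv2.imwrite("pics/s13.png",cv2.resize(s["image"][50:310,140:380],None,fx=2.2,fy=2.2)[:,:,::-1])
c=read_camera("top");cv2.imwrite("pics/t13.png",c["image"][:,:,::-1])
E
```

```text
time: 28.75
tool_pos: [0.4233, 0.0648, 0.1615]
tool_rot: [-3.094, 0.01, 1.444]
contact_force: [-6.5, 0.4, 7.5]
opening: 0.0109
28.75 [ 0.001   0.0004 -0.0015] 0.0009049007513812009 [-6.5  0.4  7.5] theta -0.00901596476314543 R 0.17190208595706358 0.01090068385170189
time: 30.25
tool_pos: [0.3755, -0.1711, 0.339]
tool_rot: [-3.109, 0.013, 1.451]
contact_force: [0.2, 0.1, 0.2]
opening: 0.0411
```

View pics/s13.png

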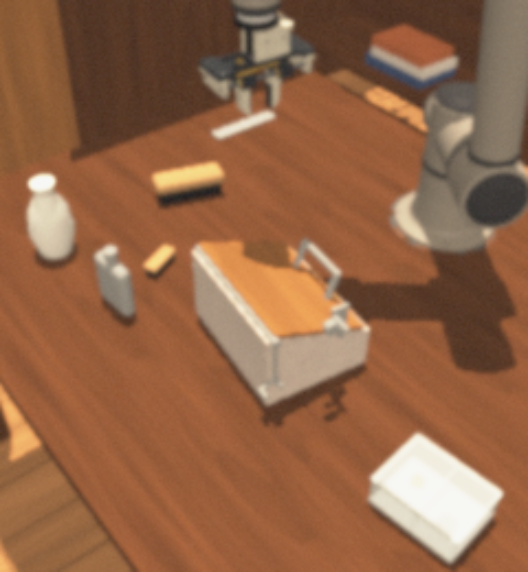

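View pics/t13.png

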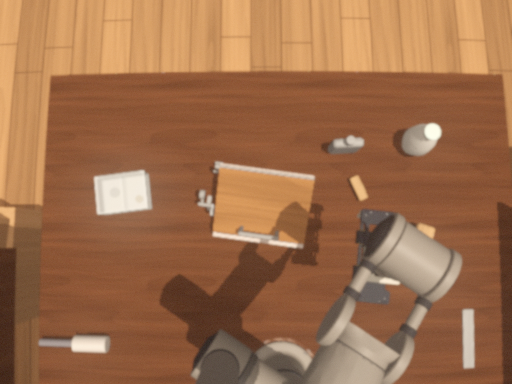

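The flap is closed, with its handle back at top (258,235) as at the start. The flask (345,146), vase (420,140) and box (123,192) are unmoved, and the arm is clear. I hand in.

```bash
python3 -m creep '[0.45,0,0,0,0,0.45,0,0,0,0]'; python3 -c "
from cell import workorder; print(workorder.hand_in())"
```

```text
time: 30.6
tool_pos: [0.3758, -0.1717, 0.3384]
tool_rot: [-3.108, 0.013, 1.447]
contact_force: [-0.8, -0.1, -0.2]
opening: 0.0415
the job is handed in; nothing more can be done
None
```

The job is done and handed in at 30.6 s: the brush lies inside the locker under the closed flap. The hand-in gave no verdict.

- **Raising the flap:** I lifted it by its handle and tested three times for the lock. At 1.59 and 1.70 rad nothing held. After 1.81 it sat firmly at about 1.64 and stood by itself with the gripper open and clear.
- **Brush:** I picked the 110 x 42 mm one of the three and laid it flat in the locker. The wrist picture showed it clear of the walls.
- **Closing:** I gripped the handle again and raised the flap to its stop at about 2.03 rad. I then lowered it, held all the way, until the front wall pushed back at about 7.7 N and it stopped moving at about 0 rad.

**Last checks:** The final side and top pictures show the flap closed and the handle where it started. The flask, jewelry box and vase look unmoved by eye, and the arm touches nothing. The brush cannot be seen under the closed flap, so I did not see it after closing.

**Disagreements:** The arc radius I measured at the handle came out up to 7 mm longer than the one given. The angles above may therefore be off by about 0.02 rad. The tool also leaned up to about 0.07 rad from vertical, which caused no trouble.

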